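Shut the contact-printing press and hold it down on its register pin

TASK

Swing the open lid of the small contact-printing press down, then take the register pin by its red knob out of the wooden stand and put it, point down, through the yellow-ringed hole of the lid into the hole of the base beneath. Sprung plungers keep the lid a little ajar: push down with the pin until its flange has pressed it fully shut, and finish like that, still holding the pin and keeping it pressed down. Leave the film can, the loupe and the film tin alone.

Things in the scene. Friction and masses are not known exactly. Their poses are not given: they have to be found in the camera images.
- press: fixed dark steel base block of the press, 134 (x) x 120 (y) x 30 (z) mm, a white sheet and two sprung 8 mm plungers on top; origin at the centre of its underside. +x points from the free front edge to the hinge. Hinge axis parallel to y at x = +67, z = 35 mm; brackets there up to 42 mm high. A 13 mm vertical hole goes right through at x = -38 mm, y = 0
- press_lid (a joint): lid angle (rad): 0 = fully shut, level, rigid stop; positive = raised; starts at 0.7 to 1.15. The hinge is stiff (friction 0.16 N m): the lid stays where it is left, but below 0.12 the two plungers (together about 6 N m/rad) lift it; pushed down and released it rests at about 0.07. Pressing it fully shut takes about 8 N at its hole
- lid_face (a point): point on the outer face of the lid, 70 mm from the hinge axis, y = 0, z axis = outward normal. The lid is an aluminium plate 8 mm thick, 112 mm wide, 0.20 kg, reaching from 3 to 131 mm from the hinge axis, which lies in its mid-plane; shut, its underside is 31 mm and its outer face 39 mm above the worktop. Two ribs 4 mm high run on it at y = +-40 mm
- lid_hole (a point): centre of the mouth, on the lid's outer face, of the 13 mm hole through the lid, circled with yellow, 105 mm from the hinge axis, y = 0; straight above the base's hole when the lid is shut, within 1.5 mm of that when ajar by 0.07 rad. z axis = outward normal of the lid
- base_hole (a point): centre of the upper mouth of the base's 13 mm hole, on the top face of the base (z = 30 mm)
- pin: register pin, 0.04 to 0.09 kg, loose, upright in its stand; origin at the tip of its point, z up. From the tip: steel shank 10 mm diameter, 36 mm long, first 6 mm tapered to 4 mm; flange 34 mm diameter, z = 36 to 41 mm; red knob 24 mm diameter, z = 41 to 71 mm, to be gripped from above. With the flange on the shut lid the tip is 3 mm above the worktop
- pin_stand: fixed dark wooden block 56 x 56 x 44 mm on a 64 x 64 x 6 mm foot, with a 13 mm hole through its middle in which the pin stands, flange on the block's top; origin at the centre of its underside. It stands to the left or to the right of the press
- film_can: white film can with black lid, 34 mm diameter, 56 mm high, loose, origin at the centre of its underside; leave alone. It stands on the other side of the press from the stand
- magnifier: black loupe, 47 mm diameter, 42 mm high, loose, origin at the centre of its underside; leave alone
- tin: metal film tin, 70 mm diameter, 41 mm high, loose, origin at the centre of its underside; leave alone
Not all that is in view belongs to the job. Leave any blue look-alike of the pin alone.

How it is judged:
By the outcome, as a careful person would: the job done as asked, in the order asked, and still so for the second after the job is handed in, while the arm keeps its last pose, push and grip.
It also fails if it takes over 61 s, if anything falls off the work surface, if the arm or the gripper's body presses on something with over 40 N, if the wrist force passes 120 N, or if a joint passes its speed limit or range.

ROBOT

A 6-joint arm with a two-finger parallel gripper is mounted at the origin on a cart in front of the work surface, level with it; the furniture and walls round the work are solid. World frame = base frame: x ahead of the robot, y to its left, z up, the work surface at z = 0. Lengths are in m, angles in rad, forces in N, time in s.
With the tool pointing down it reaches from about 0.4 to 0.825 m from the base axis. Payload 7 kg.
Tool frame: the origin (TCP) lies at the very end of the fingers, on their centre line; the grasp point (between the pads) lies 19 mm behind it; z points along the fingers, y is the line along which they close (so a half turn about z gives the same grasp; the last joint's range is limited). The gripper opens to 88 mm and grips with 3 to 60 N. Pads are 19 mm wide; open, the fingers measure 130 mm over their backs; the gripper's body (78 mm by 193 mm) begins 47 mm behind the grasp point.
Start: joints at [1.562, 0.359, 0.012, 0, -1.224, -0.288], TCP at [0.197, 0.645, 0.227] pointing down, gripper open.
Joint ranges: [-3.07, 3.07], [-1.43, 2.12], [-1.02, 1.25], [-3.03, 1.67], [-3.05, -0], [-3.03, 3.03]. Speed limits (rad/s): [2.39, 2.39, 3.01, 3.14, 3.14, 3.14].

INTERFACE

Orientations are given as [roll, pitch, yaw] about the fixed x, y, z axes, in that order (R = Rz(yaw) Ry(pitch) Rx(roll)).
In Python, from station import arm gives the robot as it stands. The module is installed in compiled form; this text tells all that it offers.
- The arm moves only by the shell command python3 -m crank 'ROWS' [FORCE]. ROWS is JSON, a list of rows, each an object of numbers: "dx", "dy", "dz": the shift along the world's x, y, z in m; "twist": the turn about the world's z in degrees; "grip": the opening, from -1 (shut) to 1 (fully open). A call has exactly 5 rows; each row is the pose to reach, as a shift and turn from the pose commanded when the call began; what a row does not reach only later rows make up. A row lasts 1/12 s, in which the tool goes at most 41.7 mm and 7.16 degrees, less where a joint would pass 70% of its speed; a pose out of reach is approached as far as the arm can. A call with a gripper value outside its range is refused whole. The fingers move at their own pace and stop on an object; FORCE is the grip in N (left out, the last holds). Time passes only in rows, so rows that repeat a pose let the fingers close, or fill a call up. It gives the time, the measured TCP pose, the force, the opening and the grip force at its end, in the units of the state.
- arm.get_state(): the state, without advancing time (a new reading comes with each control period).
- arm.grab_frame(name): name is "side" or "top"; returns the picture (480x640x3 uint8, red, green, blue); there is no depth.
- arm.get_calibration(name): a dict with "fx", "fy", "cx", "cy" (pixels), "k1" (the pictures are not rectified: a ray, as slopes to the right and down, at radius r is drawn at 1 + k1 r^2 times it, then the intrinsics apply), "cam_to_world" (4x4, takes a point from camera to world coordinates). Camera axes: x right, y down, z forward; pixel columns grow to the right and rows downward; lengths in m; the calibration is good to about 2 mm. A picture is of the moment at which its call begins. get_calibration takes no time and is no camera call.
- arm.job_done(): hands the job in; it is judged then, once.
The state is a dict: "t": time; "q": joint angles; "qd": joint speeds; "joint_efforts": joint torques, N m; "eef_pos": TCP position; "ee_rot": TCP orientation; "force": force on the tool from outside, world axes, zero at the start; "moment": the same for the moment, N m; "width": finger opening in m; "gripper_force": force on a finger pad.
Only numpy, scipy, OpenCV 4.12 (cv2) and the standard library are available. Lean on these libraries where they do the work, as an engineer would, in place of code of your own. Each camera call takes 0.05 s, during which the arm holds its last target. There are 200 camera calls.

## Working session

There is one attempt and no reset: what is moved stays moved. The work goes in short steps, Python scripts to look and compute and a shell command to move; the robot and the scene stay as the last step left them, time stands still between calls to the robot, and variables do not carry over. Pictures are saved under pics/ and viewed, at most 13 in all, crops included, and the job is handed in when it is done.

```bash
mkdir -p pics; cat > h.py <<'E'
import numpy as np, cv2
from station import arm
def grab(n,f):
    im=arm.grab_frame(n); cv2.imwrite('pics/'+f,im[:,:,::-1]); return im
def ray(n,u,v):
    c=arm.get_calibration(n); xd=np.array([(u-c['cx'])/c['fx'],(v-c['cy'])/c['fy']]); x=xd.copy()
    for _ in range(30): x=xd/(1+c['k1']*(x@x))
    T=np.array(c['cam_to_world']); d=T[:3,:3]@np.array([x[0],x[1],1]); return T[:3,3],d/np.linalg.norm(d)
def plane(n,u,v,z):
    o,d=ray(n,u,v); return o+d*(z-o[2])/d[2]
def tri(a,b):
    o1,d1=ray('side',*a);o2,d2=ray('top',*b)
    A=np.c_[d1,-d2]; s=np.linalg.lstsq(A,o2-o1,rcond=None)[0]
    p,q=o1+s[0]*d1,o2+s[1]*d2; return (p+q)/2,np.linalg.norm(p-q)
def proj(n,P):
    c=arm.get_calibration(n);T=np.array(c['cam_to_world']);p=T[:3,:3].T@(np.array(P)-T[:3,3]);x=p[:2]/p[2];x=x*(1+c['k1']*(x@x))
    return np.array([c['fx']*x[0]+c['cx'],c['fy']*x[1]+c['cy']])
E
python3 - <<'E'
from h import *
np.set_printoptions(precision=4,suppress=True)
for n in('side','top'):
    im=grab(n,n+'0.png'); print(n,np.array(arm.get_calibration(n)['cam_to_world']))
    hsv=cv2.cvtColor(im,cv2.COLOR_RGB2HSV)
    for nm,lo,hi in(('red',(0,130,60),(8,255,255)),('red2',(172,130,60),(180,255,255)),('yel',(22,120,100),(34,255,255)),('blue',(100,120,50),(125,255,255))):
        k,l,s,c=cv2.connectedComponentsWithStats(cv2.inRange(hsv,lo,hi))
        for i in range(1,k):
            if s[i,4]>25: print(nm,s[i],c[i])
print(arm.get_state())
E
```

```text
side [[ 0.1725  0.6982 -0.6949  1.1356]
 [ 0.9849 -0.112   0.132  -0.1278]
 [ 0.0143 -0.7071 -0.7069  0.707 ]
 [ 0.      0.      0.      1.    ]]
red [197 222  13  17 154] [202.5974 229.974 ]
yel [ 112  326   80   34 1987] [152.7871 342.4811]
yel [378 395   9   8  45] [382.1556 398.1778]
blue [199 195  11   8  70] [203.8571 198.2286]
blue [200 204  14  10  53] [207.0755 209.5283]
blue [153 223  11   8  71] [157.7042 226.4507]
blue [154 232  16  11  53] [162.0755 238.6981]
blue [462 428  37  36 522] [478.6609 448.0364]
top [[-0.0198 -0.9984  0.0523  0.4755]
 [-0.9996  0.0207  0.0176 -0.0366]
 [-0.0186 -0.052  -0.9985  0.8927]
 [ 0.      0.      0.      1.    ]]
red [430 267  15  14 156] [437.5449 273.5962]
yel [ 441  125   64   26 1458] [472.511  137.2558]
blue [213  41  25  21 184] [225.7554  52.0109]
blue [472 277  19  15 222] [480.473  284.1802]
blue [426 316  17  16 209] [433.6364 324.2727]
{'t': 0.1, 'q': array([ 1.5621,  0.3593,  0.0111, -0.0003, -1.2241, -0.2881]), 'qd': array([ 0.0017, -0.0028,  0.0012,  0.0015,  0.0011,  0.0014]), 'joint_efforts': array([ -0.0033, -58.4165,  29.3753,   7.0157,   0.0102,  -0.0001]), 'eef_pos': array([0.1973, 0.645 , 0.2257]), 'ee_rot': array([ 3.1401, -0.0001, -0.2968]), 'force': array([-0.2578, -0.6679,  0.5235]), 'moment': array([-0.042 , -0.0125, -0.0536]), 'gripper_force': 0.0, 'width': 0.08762991437850191}
```

View pics/side0.png

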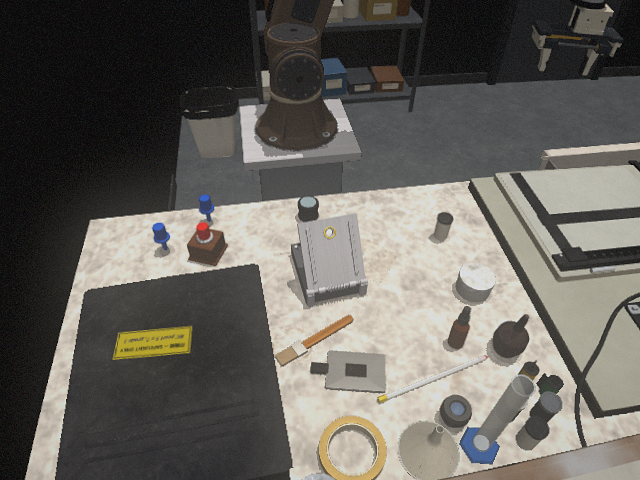

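View pics/top0.png

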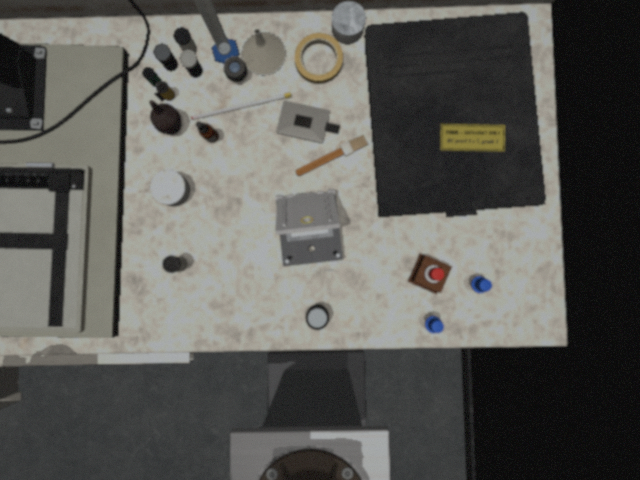

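Side view: red knob (203,230) in the brown stand, blue look-alikes at (204,203) and (160,233), press lid ring at (330,233), loupe at (308,208), film can at (444,227), tin at (475,283). Top view: knob (437,273), ring about (307,219), loupe (317,317). Candidates for the pin are red (437,273), blue (481,284) and blue (434,324). I choose the red one and check it in a crop.

```bash
python3 - <<'E'
from h import *
t=cv2.imread('pics/top0.png');s=cv2.imread('pics/side0.png')
a=cv2.resize(t[180:340,270:470],(800,640),interpolation=cv2.INTER_CUBIC)[:, :]
b=cv2.resize(s[185:310,180:380],(800,500),interpolation=cv2.INTER_CUBIC)
cv2.imwrite('pics/c1.png',cv2.resize(a,(750,600)));cv2.imwrite('pics/c2.png',b)
for n,im in(('top',t),('side',s)):
    h=cv2.cvtColor(im,cv2.COLOR_BGR2HSV)
    m=cv2.inRange(h,(15,80,80),(35,255,255))
    k,l,st,c=cv2.connectedComponentsWithStats(m)
    for i in range(1,k):
        x,y=c[i]
        if st[i,4]>4 and ((n=='top' and 270<x<350 and 185<y<270) or (n=='side' and 290<x<370 and 210<y<300)): print(n,st[i],c[i])
print(tri((202.6,230),(437.5,273.6)))
E
```

```text
side [324 227  12  12  46] [329.45652174 232.45652174]
(array([ 0.460341  , -0.24829195,  0.06833041]), np.float64(0.0020699353831697145))
```

View pics/c1.png

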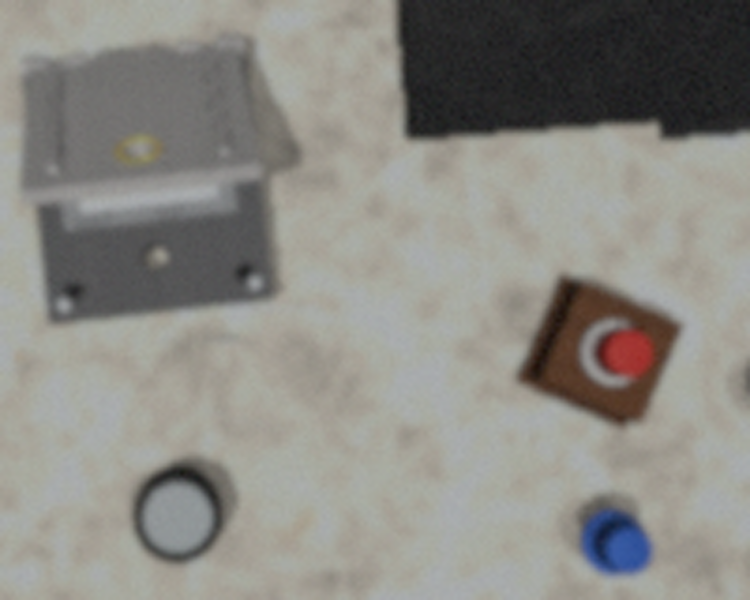

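View pics/c2.png

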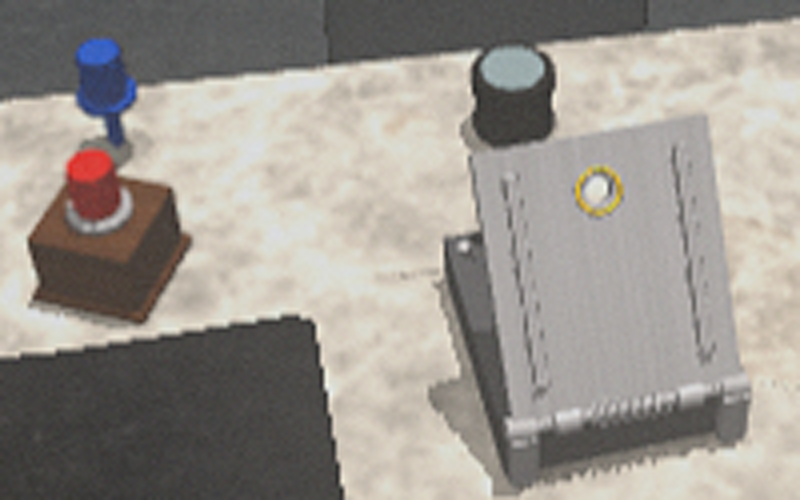

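The crops confirm the choice: red knob with grey flange on the brown block (c1 at 628,352), lid ring (139,150), base hole (158,257), front base corners (50,321) and (273,297), and the loupe in front of the press (178,512).

```bash
python3 - <<'E'
from h import *
np.set_printoptions(precision=4,suppress=True)
C=lambda x,y:(270+x/3.75-.4,180+y/3.75-.4)
D=lambda x,y:(180+x/4-.4,185+y/4-.4)
P=lambda n,p,z:plane(n,*p,z)
print('ring',tri(D(599,190),C(139,150)))
b=P('top',C(158,257),.03);print('basehole',b)
print('corners',P('top',C(50,321),.03),P('top',C(273,297),.03))
pl=[P('top',C(64,305),.035),P('top',C(254,282),.035)];print('plungers',pl)
print('brackets side z.035',P('side',D(508,430),.042),P('side',D(746,383),.042))
e=[tri(D(471,157),C(22,190)),tri(D(706,115),C(262,168))];print('lid free corners',e)
print('flange ctr top',P('top',C(612,352),.055),'knobtop',P('top',C(629,351),.085))
print('knob side top',P('side',D(91,163),.085),'flange side',P('side',D(98,208),.053))
print('stand corners top z.05',[P('top',C(*c),.05) for c in((578,284),(680,325),(630,420),(540,372))])
print('loupe',P('top',C(178,512),.042), P('side',D(514,70),.042))
E
```

```text
ring (array([ 0.5614, -0.0075,  0.1236]), np.float64(0.0005398975970290825))
basehole [ 0.5148 -0.0127  0.03  ]
corners [0.4821 0.0451 0.03  ] [ 0.4924 -0.0731  0.03  ]
plungers [array([0.4903, 0.0371, 0.035 ]), array([ 0.5004, -0.063 ,  0.035 ])]
brackets side z.035 [ 0.6285 -0.0609  0.042 ] [0.6192 0.0541 0.042 ]
lid free corners [(array([ 0.5416, -0.0089,  0.1403]), np.float64(0.11060699612127234)), (array([ 0.5611, -0.0139,  0.1774]), np.float64(0.10315864266992901))]
flange ctr top [ 0.4604 -0.2439  0.055 ] knobtop [ 0.4613 -0.2448  0.085 ]
knob side top [ 0.4649 -0.2448  0.085 ] flange side [ 0.4643 -0.2468  0.053 ]
stand corners top z.05 [array([ 0.4956, -0.2289,  0.05  ]), array([ 0.4735, -0.2802,  0.05  ]), array([ 0.4255, -0.2531,  0.05  ]), array([ 0.4508, -0.2081,  0.05  ])]
loupe [ 0.3819 -0.0209  0.042 ] [ 0.3801 -0.0207  0.042 ]
```

```bash
R='[{"dx":0.02,"dy":-0.033,"twist":5,"grip":-1},{"dx":0.04,"dy":-0.066,"twist":10,"grip":-1},{"dx":0.06,"dy":-0.099,"twist":15,"grip":-1},{"dx":0.08,"dy":-0.132,"twist":20,"grip":-1},{"dx":0.10,"dy":-0.165,"twist":22,"grip":-1}]'; true
python3 -m crank '[{"dx":0.02,"dy":-0.033,"twist":5,"grip":-1},{"dx":0.04,"dy":-0.066,"twist":10,"grip":-1},{"dx":0.06,"dy":-0.099,"twist":15,"grip":-1},{"dx":0.08,"dy":-0.132,"twist":20,"grip":-1},{"dx":0.10,"dy":-0.165,"twist":22,"grip":-1}]' 10
python3 -m crank '[{"dx":0.02,"dy":-0.033,"grip":-1},{"dx":0.04,"dy":-0.066,"grip":-1},{"dx":0.06,"dy":-0.099,"grip":-1},{"dx":0.08,"dy":-0.132,"grip":-1},{"dx":0.10,"dy":-0.165,"grip":-1}]'
python3 -m crank '[{"dx":0.02,"dy":-0.033,"grip":-1},{"dx":0.04,"dy":-0.066,"grip":-1},{"dx":0.06,"dy":-0.099,"grip":-1},{"dx":0.08,"dy":-0.132,"grip":-1},{"dx":0.10,"dy":-0.165,"grip":-1}]'
python3 -m crank '[{"dx":0.02,"dy":-0.033,"grip":-1},{"dx":0.04,"dy":-0.066,"grip":-1},{"dx":0.06,"dy":-0.099,"grip":-1},{"dx":0.08,"dy":-0.132,"grip":-1},{"dx":0.09,"dy":-0.16,"grip":-1}]'
```

```text
invalid input at $[0]: expected keys dx, dy, dz, twist, grip
invalid input at $[0]: expected keys dx, dy, dz, twist, grip
invalid input at $[0]: expected keys dx, dy, dz, twist, grip
invalid input at $[0]: expected keys dx, dy, dz, twist, grip
```

All keys are required in each row.

```bash

python3 -m crank '[{"dx":0.02,"dy":-0.033,"dz":0,"twist":5,"grip":-1},{"dx":0.04,"dy":-0.066,"dz":0,"twist":10,"grip":-1},{"dx":0.06,"dy":-0.099,"dz":0,"twist":15,"grip":-1},{"dx":0.08,"dy":-0.132,"dz":0,"twist":20,"grip":-1},{"dx":0.10,"dy":-0.165,"dz":0,"twist":22,"grip":-1}]' 10
python3 -m crank '[{"dx":0.02,"dy":-0.033,"dz":0,"twist":0,"grip":-1},{"dx":0.04,"dy":-0.066,"dz":0,"twist":0,"grip":-1},{"dx":0.06,"dy":-0.099,"dz":0,"twist":0,"grip":-1},{"dx":0.08,"dy":-0.132,"dz":0,"twist":0,"grip":-1},{"dx":0.10,"dy":-0.165,"dz":0,"twist":0,"grip":-1}]'
python3 -m crank '[{"dx":0.02,"dy":-0.033,"dz":0,"twist":0,"grip":-1},{"dx":0.04,"dy":-0.066,"dz":0,"twist":0,"grip":-1},{"dx":0.06,"dy":-0.099,"dz":0,"twist":0,"grip":-1},{"dx":0.08,"dy":-0.132,"dz":0,"twist":0,"grip":-1},{"dx":0.10,"dy":-0.165,"dz":0,"twist":0,"grip":-1}]'
```

```text
t: 0.52
eef_pos: [0.2978, 0.4786, 0.2261]
ee_rot: [3.141, 0.0, 0.093]
force: [0.6, 0.8, 1.0]
width: 0.0601
gripper_force: 0.0
t: 0.93
eef_pos: [0.3978, 0.3136, 0.2265]
ee_rot: [3.142, 0.0, 0.087]
force: [1.3, 0.5, 0.7]
width: 0.0268
gripper_force: 0.0
t: 1.35
eef_pos: [0.4978, 0.1486, 0.2266]
ee_rot: [-3.141, 0.0, 0.087]
force: [0.8, 0.6, 0.2]
width: 0.0004
gripper_force: 0.0
```

```bash

python3 -m crank '[{"dx":0.02,"dy":-0.032,"dz":0,"twist":0,"grip":-1},{"dx":0.04,"dy":-0.064,"dz":0,"twist":0,"grip":-1},{"dx":0.06,"dy":-0.096,"dz":0,"twist":0,"grip":-1},{"dx":0.08,"dy":-0.128,"dz":0,"twist":0,"grip":-1},{"dx":0.097,"dy":-0.155,"dz":0,"twist":0,"grip":-1}]'
python3 -m crank '[{"dx":0,"dy":0,"dz":-0.02,"twist":0,"grip":-1},{"dx":0,"dy":0,"dz":-0.04,"twist":0,"grip":-1},{"dx":0,"dy":0,"dz":-0.06,"twist":0,"grip":-1},{"dx":0,"dy":0,"dz":-0.08,"twist":0,"grip":-1},{"dx":0,"dy":0,"dz":-0.096,"twist":0,"grip":-1}]'
python3 - <<'E'
import numpy as np
for th in [.95,.8,.65,.5,.35,.2,.1,.03]:
    u=-.1*np.cos(th)+.004*np.sin(th)+.0095; z=.035+.1*np.sin(th)+.004*np.cos(th)
    x,y=.6194+.9962*u,-.0036+.087*u
    print(th,np.round([x,y,z],4),np.round([x-.5948,y+.0064,z-.1306],3))
E
```

```text
t: 1.77
eef_pos: [0.5951, -0.0068, 0.2262]
ee_rot: [3.141, 0.001, 0.087]
force: [0.6, 1.3, 0.9]
width: 0.0009
gripper_force: 0.0
t: 2.18
eef_pos: [0.5936, -0.0049, 0.1286]
ee_rot: [3.142, 0.002, 0.086]
force: [-0.1, -0.4, 0.4]
width: 0.0008
gripper_force: 0.0
0.95 [ 0.5742 -0.0076  0.1187] [-0.021 -0.001 -0.012]
0.8 [ 0.5623 -0.0086  0.1095] [-0.032 -0.002 -0.021]
0.65 [ 0.552  -0.0095  0.0987] [-0.043 -0.003 -0.032]
0.5 [ 0.5433 -0.0102  0.0865] [-0.051 -0.004 -0.044]
0.35 [ 0.5366 -0.0108  0.073 ] [-0.058 -0.004 -0.058]
0.2 [ 0.532  -0.0112  0.0588] [-0.063 -0.005 -0.072]
0.1 [ 0.5301 -0.0114  0.049 ] [-0.065 -0.005 -0.082]
0.03 [ 0.5294 -0.0115  0.042 ] [-0.065 -0.005 -0.089]
```

```bash

python3 -m crank '[{"dx":-0.012,"dy":-0.001,"dz":-0.006,"twist":0,"grip":-1},{"dx":-0.021,"dy":-0.001,"dz":-0.012,"twist":0,"grip":-1},{"dx":-0.027,"dy":-0.002,"dz":-0.017,"twist":0,"grip":-1},{"dx":-0.032,"dy":-0.002,"dz":-0.021,"twist":0,"grip":-1},{"dx":-0.038,"dy":-0.003,"dz":-0.026,"twist":0,"grip":-1}]'
python3 -m crank '[{"dx":-0.005,"dy":0,"dz":-0.006,"twist":0,"grip":-1},{"dx":-0.013,"dy":-0.001,"dz":-0.018,"twist":0,"grip":-1},{"dx":-0.017,"dy":-0.001,"dz":-0.025,"twist":0,"grip":-1},{"dx":-0.020,"dy":-0.001,"dz":-0.032,"twist":0,"grip":-1},{"dx":-0.023,"dy":-0.002,"dz":-0.039,"twist":0,"grip":-1}]'
python3 -m crank '[{"dx":-0.002,"dy":0,"dz":-0.007,"twist":0,"grip":-1},{"dx":-0.003,"dy":0,"dz":-0.012,"twist":0,"grip":-1},{"dx":-0.004,"dy":0,"dz":-0.017,"twist":0,"grip":-1},{"dx":-0.004,"dy":0,"dz":-0.021,"twist":0,"grip":-1},{"dx":-0.004,"dy":0,"dz":-0.024,"twist":0,"grip":-1}]'
```

```text
t: 2.6
eef_pos: [0.5567, -0.0075, 0.1047]
ee_rot: [3.142, -0.001, 0.088]
force: [1.8, -0.1, 0.1]
width: 0.0004
gripper_force: 0.5
t: 3.02
eef_pos: [0.5333, -0.0094, 0.0651]
ee_rot: [-3.141, -0.0, 0.087]
force: [0.2, 0.1, 0.9]
width: 0.0006
gripper_force: 0.3
t: 3.43
eef_pos: [0.5293, -0.0095, 0.041]
ee_rot: [3.142, 0.001, 0.087]
force: [-0.4, 0.4, 0.9]
width: 0.0008
gripper_force: 0.2
```

```bash

python3 -m crank '[{"dx":0,"dy":0,"dz":-0.001,"twist":0,"grip":-1},{"dx":0,"dy":0,"dz":-0.002,"twist":0,"grip":-1},{"dx":0,"dy":0,"dz":-0.002,"twist":0,"grip":-1},{"dx":0,"dy":0,"dz":-0.002,"twist":0,"grip":-1},{"dx":0,"dy":0,"dz":-0.002,"twist":0,"grip":-1}]'
python3 -m crank '[{"dx":0,"dy":0,"dz":0.03,"twist":0,"grip":-1},{"dx":0,"dy":0,"dz":0.07,"twist":0,"grip":-1},{"dx":0,"dy":0,"dz":0.11,"twist":0,"grip":-1},{"dx":0,"dy":-0.03,"dz":0.13,"twist":0,"grip":-1},{"dx":0,"dy":-0.07,"dz":0.14,"twist":0,"grip":0}]'
python3 -m crank '[{"dx":-0.01,"dy":-0.03,"dz":0,"twist":0,"grip":0},{"dx":-0.02,"dy":-0.06,"dz":0,"twist":0,"grip":0},{"dx":-0.04,"dy":-0.09,"dz":0,"twist":0,"grip":0},{"dx":-0.05,"dy":-0.12,"dz":0,"twist":0,"grip":0.3},{"dx":-0.067,"dy":-0.165,"dz":0,"twist":0,"grip":0.3}]'
python3 - <<'E'
from h import *
t=grab('top','t1.png');s=grab('side','s1.png')
b=cv2.resize(s[185:310,180:380],(800,500),interpolation=cv2.INTER_CUBIC)[:,:,::-1]
a=cv2.resize(t[170:300,260:360],(400,520),interpolation=cv2.INTER_CUBIC)[:,:,::-1]
c=np.zeros((520,800,3),np.uint8);c[:,:400]=a;c[:500,400:]=b[:,400:]
cv2.imwrite('pics/c3.png',c)
E
```

```text
t: 3.85
eef_pos: [0.5296, -0.0095, 0.0398]
ee_rot: [-3.141, -0.0, 0.087]
force: [0.3, 1.0, -0.8]
width: 0.0005
gripper_force: 0.0
t: 4.27
eef_pos: [0.5318, -0.0784, 0.1842]
ee_rot: [-3.141, -0.007, 0.092]
force: [0.8, 0.6, -0.0]
width: 0.0034
gripper_force: 0.0
t: 4.68
eef_pos: [0.4643, -0.2392, 0.1801]
ee_rot: [3.141, -0.001, 0.088]
force: [1.1, -0.9, 0.1]
width: 0.0351
gripper_force: 0.0
```

View pics/c3.png

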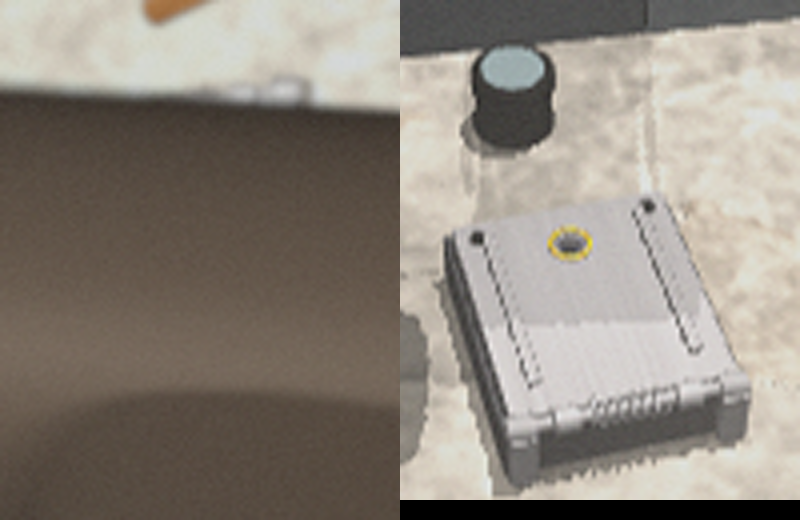

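The lid is down and slightly ajar, with its ring at crop (570,244), and everything else looks undisturbed. Next I measure the ring, the knob and the blue neighbours.

```bash
python3 - <<'E'
from h import *
np.set_printoptions(precision=4,suppress=True)
s=cv2.imread('pics/side0.png');s1=cv2.imread('pics/s1.png')
def ell(im,lo,hi,box):
    m=cv2.inRange(cv2.cvtColor(im,cv2.COLOR_BGR2HSV),lo,hi);k=np.zeros_like(m);x0,y0,x1,y1=box;k[y0:y1,x0:x1]=m[y0:y1,x0:x1]
    c=max(cv2.findContours(k,cv2.RETR_EXTERNAL,cv2.CHAIN_APPROX_NONE)[0],key=len);return cv2.fitEllipse(cv2.convexHull(c))
e=ell(s1,(15,70,80),(38,255,255),(305,230,345,260));print('ring',e)
for z in(.039,.0455):print(plane('side',*e[0],z))
for z in(.085,): print('blue',[tri((204,201),(480.5,284)),tri((204,201),(433.6,324.3)),tri((159,231),(480.5,284))])
print('blue tops',plane('side',203.9,198.2,.085),plane('side',157.7,226.4,.085))
# flange outline extremes in side crop of the original
b=cv2.resize(s[215:255,180:230],(800,640),interpolation=cv2.INTER_CUBIC);cv2.imwrite('pics/c4.png',cv2.resize(b,(750,600)))
E
```

```text
ring ((322.1089172363281, 245.3892059326172), (8.23623275756836, 10.584386825561523), 94.55823516845703)
[ 0.5135 -0.0119  0.039 ]
[ 0.5195 -0.0131  0.0455]
blue [(array([ 0.448 , -0.2647,  0.148 ]), np.float64(0.06799816908343304)), (array([ 0.3648, -0.2435,  0.0623]), np.float64(0.006299374829264029)), (array([ 0.4387, -0.3353,  0.0573]), np.float64(0.0051342009972853864))]
blue tops [ 0.3817 -0.2429  0.085 ] [ 0.4538 -0.3327  0.085 ]
```

View pics/c4.png

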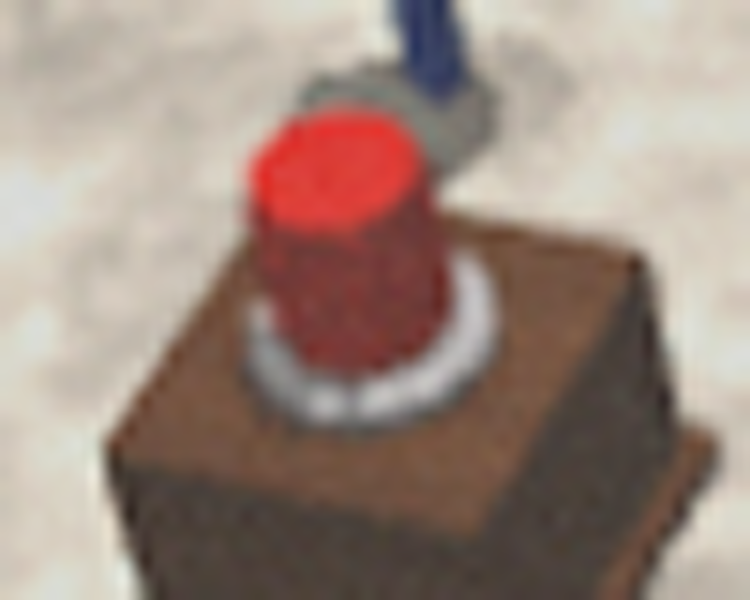

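```bash

python3 -m crank '[{"dx":0,"dy":0,"dz":0,"twist":0,"grip":0.2},{"dx":-0.001,"dy":-0.003,"dz":0,"twist":0,"grip":0.2},{"dx":-0.001,"dy":-0.003,"dz":-0.01,"twist":0,"grip":0.2},{"dx":-0.001,"dy":-0.003,"dz":-0.025,"twist":0,"grip":0.2},{"dx":-0.001,"dy":-0.003,"dz":-0.04,"twist":0,"grip":0.2}]'
python3 -m crank '[{"dx":0,"dy":0,"dz":-0.01,"twist":0,"grip":0.2},{"dx":0,"dy":0,"dz":-0.02,"twist":0,"grip":0.2},{"dx":0,"dy":0,"dz":-0.03,"twist":0,"grip":0.2},{"dx":0,"dy":0,"dz":-0.03,"twist":0,"grip":0.2},{"dx":0,"dy":0,"dz":-0.03,"twist":0,"grip":0.2}]'
python3 - <<'E'
from h import *
print(plane('side',202,225.7,.085))
E
```

```text
t: 5.2
eef_pos: [0.4644, -0.2404, 0.1388]
ee_rot: [3.142, -0.001, 0.089]
force: [-0.3, 0.6, 0.4]
width: 0.0525
gripper_force: 0.0
t: 5.62
eef_pos: [0.4636, -0.2413, 0.1091]
ee_rot: [-3.142, 0.001, 0.088]
force: [0.1, -1.0, 0.2]
width: 0.0523
gripper_force: 0.0
[ 0.46580969 -0.24547956  0.085     ]
```

```bash

python3 -m crank '[{"dx":0,"dy":-0.004,"dz":0,"twist":0,"grip":0.2},{"dx":0,"dy":-0.004,"dz":-0.012,"twist":0,"grip":0.2},{"dx":0,"dy":-0.004,"dz":-0.025,"twist":0,"grip":0.2},{"dx":0,"dy":-0.004,"dz":-0.038,"twist":0,"grip":0.2},{"dx":0,"dy":-0.004,"dz":-0.051,"twist":0,"grip":0.2}]'
python3 -m crank '[{"dx":0,"dy":0,"dz":0,"twist":0,"grip":0.1},{"dx":0,"dy":0,"dz":0,"twist":0,"grip":-0.1},{"dx":0,"dy":0,"dz":0,"twist":0,"grip":-0.3},{"dx":0,"dy":0,"dz":0,"twist":0,"grip":-0.45},{"dx":0,"dy":0,"dz":0,"twist":0,"grip":-1}]' 30
python3 -m crank '[{"dx":0,"dy":0,"dz":0,"twist":0,"grip":-1},{"dx":0,"dy":0,"dz":0,"twist":0,"grip":-1},{"dx":0,"dy":0,"dz":0,"twist":0,"grip":-1},{"dx":0,"dy":0,"dz":0,"twist":0,"grip":-1},{"dx":0,"dy":0,"dz":0,"twist":0,"grip":-1}]'
```

```text
t: 6.03
eef_pos: [0.4645, -0.246, 0.059]
ee_rot: [3.141, -0.002, 0.087]
force: [0.1, 0.8, 0.5]
width: 0.0526
gripper_force: 0.0
t: 6.45
eef_pos: [0.4643, -0.2457, 0.0595]
ee_rot: [3.141, -0.002, 0.087]
force: [0.7, -0.9, 0.6]
width: 0.027
gripper_force: 0.4
t: 6.87
eef_pos: [0.4644, -0.2459, 0.0594]
ee_rot: [3.141, -0.001, 0.088]
force: [-0.7, -3.0, 5.6]
width: 0.0234
gripper_force: 30.0
```

```bash

python3 -m crank '[{"dx":0,"dy":0,"dz":0.01,"twist":0,"grip":-1},{"dx":0,"dy":0,"dz":0.02,"twist":0,"grip":-1},{"dx":0,"dy":0,"dz":0.03,"twist":0,"grip":-1},{"dx":0,"dy":0,"dz":0.045,"twist":0,"grip":-1},{"dx":0,"dy":0,"dz":0.06,"twist":0,"grip":-1}]' 50
python3 -m crank '[{"dx":0.005,"dy":0.02,"dz":0.015,"twist":0,"grip":-1},{"dx":0.01,"dy":0.04,"dz":0.03,"twist":0,"grip":-1},{"dx":0.015,"dy":0.06,"dz":0.03,"twist":0,"grip":-1},{"dx":0.02,"dy":0.08,"dz":0.03,"twist":0,"grip":-1},{"dx":0.025,"dy":0.1,"dz":0.03,"twist":0,"grip":-1}]'
python3 -m crank '[{"dx":0.005,"dy":0.02,"dz":0,"twist":0,"grip":-1},{"dx":0.01,"dy":0.04,"dz":0,"twist":0,"grip":-1},{"dx":0.015,"dy":0.06,"dz":0,"twist":0,"grip":-1},{"dx":0.025,"dy":0.09,"dz":0,"twist":0,"grip":-1},{"dx":0.03,"dy":0.114,"dz":0,"twist":0,"grip":-1}]'
python3 - <<'E'
from h import *
im=grab('side','s2.png')
a=im[160:290,240:410];cv2.imwrite('pics/c5.png',cv2.resize(a,(780,596),interpolation=cv2.INTER_CUBIC)[:,:,::-1])
print(arm.get_state()['eef_pos'],arm.get_state()['width'])
E
```

```text
t: 7.28
eef_pos: [0.463, -0.2451, 0.1193]
ee_rot: [-3.141, 0.001, 0.087]
force: [0.7, 0.2, -1.0]
width: 0.0227
gripper_force: 50.0
t: 7.7
eef_pos: [0.4885, -0.1443, 0.1495]
ee_rot: [-3.141, -0.001, 0.087]
force: [1.0, -0.5, -0.8]
width: 0.0229
gripper_force: 50.0
t: 8.12
eef_pos: [0.5189, -0.0298, 0.1492]
ee_rot: [-3.141, -0.0, 0.087]
force: [0.2, 0.1, 0.2]
width: 0.023
gripper_force: 50.0
[ 0.51999492 -0.02711139  0.14931029] 0.022796737818434873
```

View pics/c5.png

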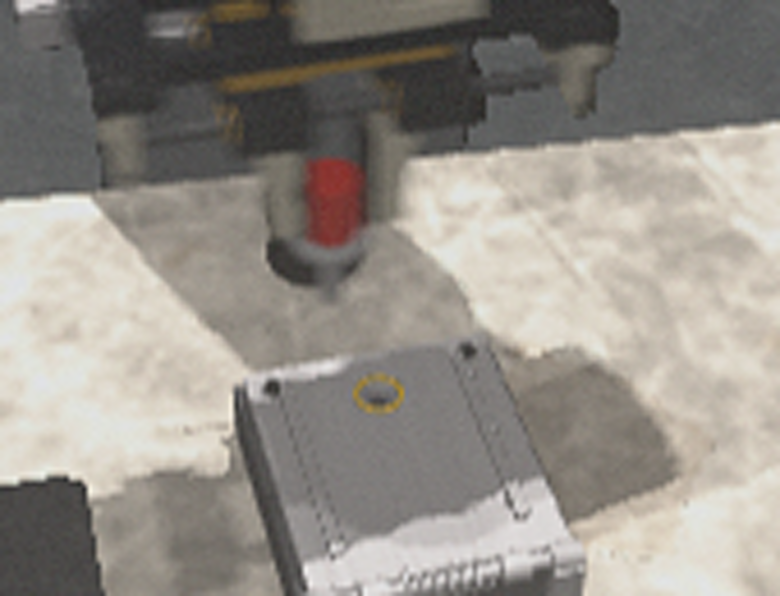

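The picture shows the pin held above the lid with the knob at (333,200). The flange and shank are blurred by motion around (315,262), and the ring is at (379,394). I settle above the hole and look closer, because the pin might be tilted.

```bash

python3 -m crank '[{"dx":0,"dy":0.006,"dz":0,"twist":0,"grip":-1},{"dx":0,"dy":0.015,"dz":0,"twist":0,"grip":-1},{"dx":0,"dy":0.015,"dz":0,"twist":0,"grip":-1},{"dx":0,"dy":0.015,"dz":0,"twist":0,"grip":-1},{"dx":0,"dy":0.015,"dz":0,"twist":0,"grip":-1}]'
python3 - <<'E'
from h import *
f=[];p=[]
for i in range(8): f.append(arm.grab_frame('side').astype(float)); p.append(arm.get_state()['eef_pos'])
im=np.mean(f,0).astype(np.uint8);cv2.imwrite('pics/s3.png',im[:,:,::-1]);print(np.mean(p,0),np.std(p,0))
a=im[175:265,275:395];cv2.imwrite('pics/c6.png',cv2.resize(a,(800,600),interpolation=cv2.INTER_CUBIC)[:,:,::-1])
T=np.mean(p,0)
for nm,d in(('knobtop',.026),('flangetop',-.004),('tip',-.045)):print(nm,(proj('side',T+[0,0,d])-[275,175])*6.667)
E
```

```text
t: 8.58
eef_pos: [0.5184, -0.017, 0.1487]
ee_rot: [-3.142, 0.0, 0.087]
force: [0.3, 0.2, -0.5]
width: 0.0226
gripper_force: 50.0
[ 0.5185863  -0.01694688  0.14858098] [8.35538794e-05 1.34432543e-04 3.53805263e-05]
knobtop [305.17637333 142.26724471]
flangetop [304.08718934 224.35495951]
tip [302.68680432 330.13812511]
```

View pics/c6.png

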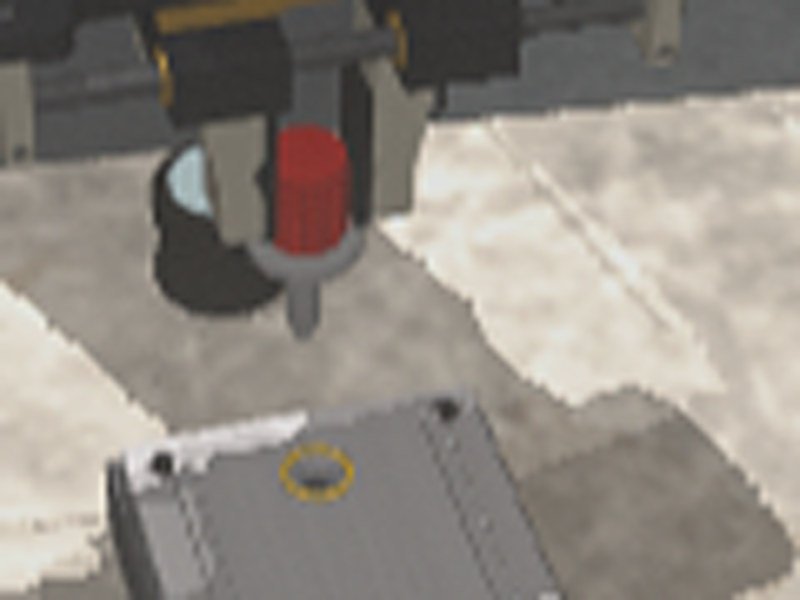

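The view clears it up: the pin hangs upright, tip at (303,336), and the dark thing was the loupe behind it. The ring centre is at (317,473). Next I work out the correction.

```bash
python3 - <<'E'
from h import *
T=np.array([.5186,-.01695,.1486])
F=lambda x,y:(275+(x+.5)/6.667-.5+0,175+(y+.5)/6.667-.5)
im=cv2.imread('pics/s3.png');h=cv2.cvtColor(im,cv2.COLOR_BGR2HSV);m=cv2.inRange(h,(15,90,60),(38,255,255));k=np.zeros_like(m);k[235:256,305:340]=m[235:256,305:340]
c=np.vstack(cv2.findContours(k,cv2.RETR_EXTERNAL,cv2.CHAIN_APPROX_NONE)[0]);e=cv2.fitEllipse(cv2.convexHull(c));print('ring',e)
for zt in(.1023,.1035):print('tip at',plane('side',*F(303,335),zt))
for z in(.042,.0463):print('hole at',z,plane('side',*e[0],z))
# knob red centroid
r=cv2.inRange(h,(0,120,60),(8,255,255))|cv2.inRange(h,(172,120,60),(180,255,255));r[:,:300]=0;r[:,345:]=0;r[:180]=0;r[225:]=0
ys,xs=np.nonzero(r);print('knob',xs.mean(),ys.mean(),xs.min(),xs.max());print('proj mid',proj('side',T+[0,0,.011]))
E
```

```text
ring ((322.1664733886719, 245.48583984375), (7.959339141845703, 10.645742416381836), 91.0499496459961)
tip at [ 0.51799524 -0.01757334  0.1023    ]
tip at [ 0.51922075 -0.01779198  0.1035    ]
hole at 0.042 [ 0.5165673  -0.01237987  0.042     ]
hole at 0.0463 [ 0.52056976 -0.01312589  0.0463    ]
knob 321.2584269662921 203.08988764044943 316 326
proj mid [320.69109997 202.56996873]
```

```bash

python3 -m crank '[{"dx":0,"dy":0.004,"dz":-0.01,"twist":0,"grip":-1},{"dx":0,"dy":0.004,"dz":-0.02,"twist":0,"grip":-1},{"dx":0,"dy":0.004,"dz":-0.035,"twist":0,"grip":-1},{"dx":0,"dy":0.004,"dz":-0.05,"twist":0,"grip":-1},{"dx":0,"dy":0.004,"dz":-0.05,"twist":0,"grip":-1}]'
python3 -m crank '[{"dx":0,"dy":0,"dz":-0.001,"twist":0,"grip":-1},{"dx":0,"dy":0,"dz":-0.003,"twist":0,"grip":-1},{"dx":0,"dy":0,"dz":-0.005,"twist":0,"grip":-1},{"dx":0,"dy":0,"dz":-0.007,"twist":0,"grip":-1},{"dx":0,"dy":0,"dz":-0.009,"twist":0,"grip":-1}]'
python3 - <<'E'
from h import *
f=[]
for i in range(6): f.append(arm.grab_frame('side').astype(float))
im=np.mean(f,0).astype(np.uint8);cv2.imwrite('pics/s4.png',im[:,:,::-1]);s=arm.get_state();print(s['eef_pos'],s['force'],s['moment'])
a=im[190:265,275:375];cv2.imwrite('pics/c7.png',cv2.resize(a,(800,600),interpolation=cv2.INTER_CUBIC)[:,:,::-1])
E
```

```text
t: 9.4
eef_pos: [0.5162, -0.0129, 0.0948]
ee_rot: [3.141, 0.006, 0.087]
force: [-0.5, 0.6, -1.8]
width: 0.0228
gripper_force: 50.0
t: 9.82
eef_pos: [0.519, -0.0124, 0.0899]
ee_rot: [-3.141, -0.001, 0.087]
force: [-0.0, 0.9, -1.0]
width: 0.0229
gripper_force: 50.0
[ 0.51881533 -0.01251034  0.08974067] [ 0.23447674  0.78820712 -0.5740823 ] [-0.0188668  -0.02491262  0.01046426]
```

View pics/c7.png

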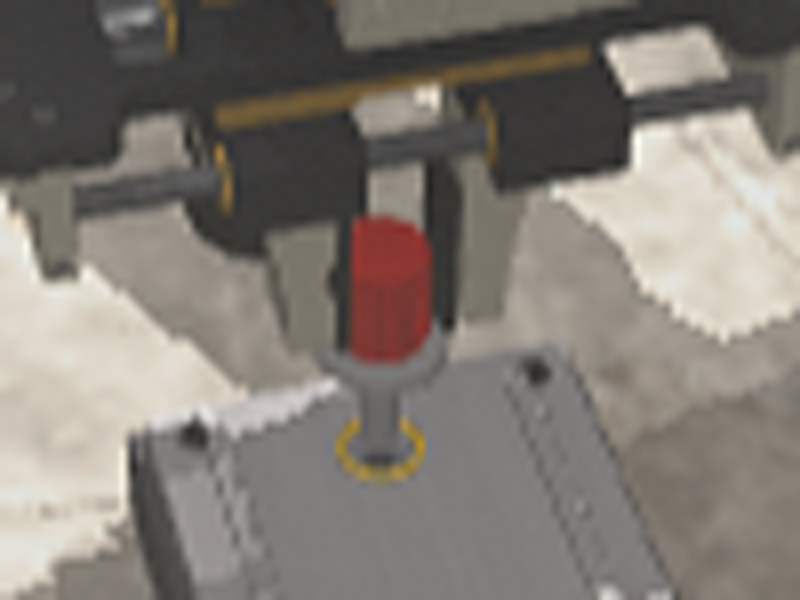

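The tip is in the ring: shank at (380,420), ring centre at (380,447). I descend gently.

```bash

python3 -m crank '[{"dx":0,"dy":0,"dz":-0.002,"twist":0,"grip":-1},{"dx":0,"dy":0,"dz":-0.004,"twist":0,"grip":-1},{"dx":0,"dy":0,"dz":-0.006,"twist":0,"grip":-1},{"dx":0,"dy":0,"dz":-0.008,"twist":0,"grip":-1},{"dx":0,"dy":0,"dz":-0.008,"twist":0,"grip":-1}]'
```

```text
t: 10.53
eef_pos: [0.5183, -0.0126, 0.081]
ee_rot: [3.141, 0.001, 0.087]
force: [-0.2, -0.7, -0.3]
width: 0.0229
gripper_force: 50.0
```

```bash

python3 -m crank '[{"dx":0,"dy":0,"dz":-0.002,"twist":0,"grip":-1},{"dx":0,"dy":0,"dz":-0.004,"twist":0,"grip":-1},{"dx":0,"dy":0,"dz":-0.006,"twist":0,"grip":-1},{"dx":0,"dy":0,"dz":-0.008,"twist":0,"grip":-1},{"dx":0,"dy":0,"dz":-0.008,"twist":0,"grip":-1}]'
```

```text
t: 10.95
eef_pos: [0.5184, -0.0126, 0.0731]
ee_rot: [3.141, 0.001, 0.087]
force: [-0.1, -0.1, -1.7]
width: 0.0231
gripper_force: 50.0
```

```bash

python3 -m crank '[{"dx":0,"dy":0,"dz":-0.002,"twist":0,"grip":-1},{"dx":0,"dy":0,"dz":-0.004,"twist":0,"grip":-1},{"dx":0,"dy":0,"dz":-0.006,"twist":0,"grip":-1},{"dx":0,"dy":0,"dz":-0.008,"twist":0,"grip":-1},{"dx":0,"dy":0,"dz":-0.008,"twist":0,"grip":-1}]'
```

```text
t: 11.37
eef_pos: [0.5184, -0.0126, 0.0651]
ee_rot: [3.142, 0.001, 0.087]
force: [-0.8, 0.6, -0.8]
width: 0.0228
gripper_force: 50.0
```

```bash

python3 -m crank '[{"dx":0,"dy":0,"dz":-0.002,"twist":0,"grip":-1},{"dx":0,"dy":0,"dz":-0.004,"twist":0,"grip":-1},{"dx":0,"dy":0,"dz":-0.006,"twist":0,"grip":-1},{"dx":0,"dy":0,"dz":-0.008,"twist":0,"grip":-1},{"dx":0,"dy":0,"dz":-0.008,"twist":0,"grip":-1}]'
python3 -m crank '[{"dx":0,"dy":0,"dz":-0.001,"twist":0,"grip":-1},{"dx":0,"dy":0,"dz":-0.002,"twist":0,"grip":-1},{"dx":0,"dy":0,"dz":-0.003,"twist":0,"grip":-1},{"dx":0,"dy":0,"dz":-0.004,"twist":0,"grip":-1},{"dx":0,"dy":0,"dz":-0.004,"twist":0,"grip":-1}]'
```

```text
t: 11.78
eef_pos: [0.5184, -0.0126, 0.0571]
ee_rot: [3.141, 0.001, 0.087]
force: [-0.4, -0.3, -0.4]
width: 0.023
gripper_force: 50.0
t: 12.2
eef_pos: [0.5188, -0.0125, 0.0543]
ee_rot: [3.141, -0.0, 0.088]
force: [-2.4, 0.8, 7.7]
width: 0.0229
gripper_force: 50.0
```

```bash

python3 -m crank '[{"dx":0,"dy":0,"dz":-0.001,"twist":0,"grip":-1},{"dx":0,"dy":0,"dz":-0.002,"twist":0,"grip":-1},{"dx":0,"dy":0,"dz":-0.003,"twist":0,"grip":-1},{"dx":0,"dy":0,"dz":-0.003,"twist":0,"grip":-1},{"dx":0,"dy":0,"dz":-0.003,"twist":0,"grip":-1}]' 60
```

```text
t: 12.62
eef_pos: [0.5189, -0.0126, 0.0539]
ee_rot: [3.141, -0.001, 0.088]
force: [-14.7, 2.8, 37.4]
width: 0.0228
gripper_force: 60.0
```

The contact turned stiff at 37 N with a sideways component of 14.7 N. I check whether the lid moved between then and now, using its corner dots.

```bash
python3 - <<'E'
from h import *
np.set_printoptions(precision=3,suppress=True)
f=[arm.grab_frame('side').astype(float) for i in range(6)]
im=np.mean(f,0).astype(np.uint8);cv2.imwrite('pics/s5.png',im[:,:,::-1])
old=cv2.imread('pics/s4.png');g0=cv2.cvtColor(old,cv2.COLOR_BGR2GRAY);g1=cv2.cvtColor(im,cv2.COLOR_RGB2GRAY)
for nm,(x,y) in(('dotL',(299,244)),('dotR',(342,236)),('ringbottom',(322,249))):
    t=g0[y-5:y+6,x-6:x+7];w=g1[y-11:y+14,x-12:x+13]
    r=cv2.matchTemplate(w,t,cv2.TM_CCOEFF_NORMED);_,v,_,l=cv2.minMaxLoc(r)
    j,i=l
    sub=lambda a,b,c:(a-c)/(2*(a-2*b+c)) 
    dx=j-6+sub(r[i,j-1],r[i,j],r[i,j+1]) if 0<j<r.shape[1]-1 else j-6
    dy=i-6+sub(r[i-1,j],r[i,j],r[i+1,j]) if 0<i<r.shape[0]-1 else i-6
    print(nm,v,dx,dy)
# expected shift for shut from 0.07 at the dots (r~.125)
H=np.array([.6194,-.0036]);D=np.array([.9962,.087]);N=np.array([-.087,.9962])
def pt(r,yy,th): u=-r*np.cos(th)+.004*np.sin(th); xy=H+D*u+N*yy; return [*xy,.035+r*np.sin(th)+.004*np.cos(th)]
for yy in(-.05,.05,0): print([ (proj('side',pt(.125,yy,th))-proj('side',pt(.125,yy,0))) for th in(.02,.04,.07)],proj('side',pt(.125,yy,0)))
a=im[190:265,275:375];cv2.imwrite('pics/c8.png',cv2.resize(a,(800,600),interpolation=cv2.INTER_CUBIC)[:,:,::-1])
s=arm.get_state();print(s['eef_pos'],s['force'],s['moment'])
E
```

```text
dotL 0.894551694393158 0.0006519316 -0.99724686
dotR 0.9201022982597351 0.0015642643 0.03719999
ringbottom 0.5835041999816895 -2.1704175 -1.0432129
[array([-0.025, -0.811]), array([-0.044, -1.607]), array([-0.064, -2.772])] [295.669 243.341]
[array([ 0.068, -0.811]), array([ 0.142, -1.608]), array([ 0.267, -2.776])] [342.567 234.871]
[array([ 0.022, -0.811]), array([ 0.051, -1.608]), array([ 0.105, -2.775])] [319.356 239.064]
[ 0.519 -0.013  0.054] [-13.966   2.843  37.466] [1.017 5.3   0.008]
```

View pics/c8.png

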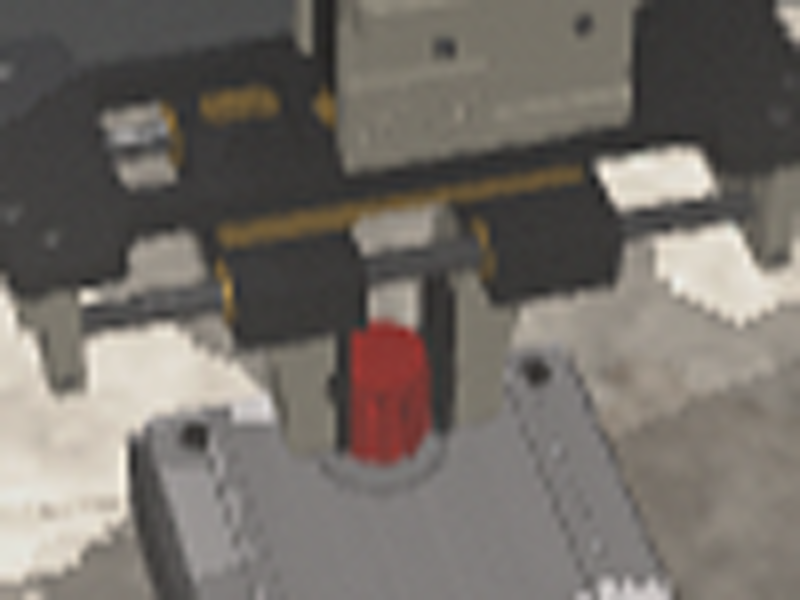

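```bash
python3 - <<'E'
from h import *
np.set_printoptions(precision=4,suppress=True)
C=lambda x,y:(270+(x+.5)/3.75-.5,180+(y+.5)/3.75-.5)
D=lambda x,y:(180+(x+.5)/4-.5,185+(y+.5)/4-.5)
E4=lambda x,y:(180+(x+.5)/15-.5,215+(y+.5)/15-.5)
for a,b in(((110,455),(680,325)),((475,535),(578,284)),((445,212),(630,420))): print('stand corner',tri(E4(*a),C(*b)))
print('knob top',tri(E4(338,168),C(629,351)))
print('plunger',tri(D(463,245),C(254,282)))
p=tri(D(445,238),C(273,297));print('base corner',p,plane('side',*D(445,238),.03))
s=arm.get_state();print(s['eef_pos'],s['force'],s['moment'])
# tip/knob seen at hover (TCP z .1486): heights if pin axis at TCP xy
o,d=ray('side',275+303/6.667,175+337/6.667);print('tip z if x=.5186',(o+d*(.5186-o[0])/d[0]))
o,d=ray('side',275+312/6.667,175+150/6.667);print('knobtop z if x=.5186',(o+d*(.5186-o[0])/d[0]))
E
```

```text
stand corner (array([ 0.4734, -0.2824,  0.0439]), np.float64(0.0007519209892349353))
stand corner (array([ 0.4955, -0.2324,  0.043 ]), np.float64(0.003455470126439742))
stand corner (array([ 0.4257, -0.2472,  0.0397]), np.float64(0.016647394938874165))
knob top (array([ 0.4612, -0.2461,  0.0805]), np.float64(0.00020178612491131504))
plunger (array([ 0.5003, -0.0642,  0.0325]), np.float64(0.002028675677120215))
base corner (array([ 0.4923, -0.0733,  0.031 ]), np.float64(0.0005078971675850611)) [ 0.4913 -0.0735  0.03  ]
[ 0.519  -0.0126  0.0539] [-13.9664   2.843   37.4664] [1.0173 5.3003 0.0084]
tip z if x=.5186 [ 0.5186 -0.0168  0.1008]
knobtop z if x=.5186 [ 0.5186 -0.015   0.1716]
```

The stand's top triangulates to 44 mm, so the pin's tip is about 51 mm below the TCP, and flange contact at TCP z 0.054 means a shut lid (tip near 3 mm). The pin presses sideways on the hole's +x wall, so I relieve that and see whether it goes any lower.

```bash

python3 -m crank '[{"dx":-0.0005,"dy":0,"dz":0,"twist":0,"grip":-1},{"dx":-0.001,"dy":0,"dz":0,"twist":0,"grip":-1},{"dx":-0.001,"dy":0,"dz":0,"twist":0,"grip":-1},{"dx":-0.001,"dy":0,"dz":0,"twist":0,"grip":-1},{"dx":-0.001,"dy":0,"dz":0,"twist":0,"grip":-1}]'
python3 -m crank '[{"dx":-0.0005,"dy":0,"dz":0.0005,"twist":0,"grip":-1},{"dx":-0.001,"dy":0,"dz":0.001,"twist":0,"grip":-1},{"dx":-0.001,"dy":0,"dz":0.001,"twist":0,"grip":-1},{"dx":-0.001,"dy":0,"dz":0.001,"twist":0,"grip":-1},{"dx":-0.001,"dy":0,"dz":0.001,"twist":0,"grip":-1}]'
```

```text
t: 13.33
eef_pos: [0.5189, -0.0125, 0.054]
ee_rot: [3.141, -0.003, 0.089]
force: [-10.8, 0.8, 33.3]
width: 0.0224
gripper_force: 60.0
t: 13.75
eef_pos: [0.5187, -0.0125, 0.0542]
ee_rot: [3.141, -0.004, 0.089]
force: [-3.6, -1.5, 20.7]
width: 0.0225
gripper_force: 60.0
```

```bash

python3 -m crank '[{"dx":0,"dy":0,"dz":0.001,"twist":0,"grip":-1},{"dx":0,"dy":0,"dz":0.002,"twist":0,"grip":-1},{"dx":0,"dy":0,"dz":0.0025,"twist":0,"grip":-1},{"dx":0,"dy":0,"dz":0.0025,"twist":0,"grip":-1},{"dx":0,"dy":0,"dz":0.0025,"twist":0,"grip":-1}]'
python3 -m crank '[{"dx":0,"dy":0,"dz":0.001,"twist":0,"grip":-1},{"dx":0,"dy":0,"dz":0.002,"twist":0,"grip":-1},{"dx":0,"dy":0,"dz":0.003,"twist":0,"grip":-1},{"dx":0,"dy":0,"dz":0.003,"twist":0,"grip":-1},{"dx":0,"dy":0,"dz":0.003,"twist":0,"grip":-1}]'
python3 -m crank '[{"dx":0,"dy":0,"dz":0.001,"twist":0,"grip":-1},{"dx":0,"dy":0,"dz":0.002,"twist":0,"grip":-1},{"dx":0,"dy":0,"dz":0.003,"twist":0,"grip":-1},{"dx":0,"dy":0,"dz":0.003,"twist":0,"grip":-1},{"dx":0,"dy":0,"dz":0.003,"twist":0,"grip":-1}]'
python3 - <<'E'
from h import *
F=[]
for i in range(8): arm.grab_frame('side');F.append(arm.get_state()['force'])
print(np.mean(F,0))
E
```

```text
t: 14.17
eef_pos: [0.5177, -0.0123, 0.0545]
ee_rot: [-3.142, -0.002, 0.088]
force: [3.1, 0.5, 3.7]
width: 0.0228
gripper_force: 60.0
t: 14.58
eef_pos: [0.5173, -0.0123, 0.057]
ee_rot: [-3.141, -0.001, 0.087]
force: [4.8, -0.7, -2.7]
width: 0.0225
gripper_force: 60.0
t: 15.0
eef_pos: [0.5174, -0.0123, 0.0601]
ee_rot: [-3.141, -0.001, 0.087]
force: [4.8, -0.7, -1.9]
width: 0.0227
gripper_force: 60.0
[ 5.41998484 -0.1501109  -2.46600287]
```

```bash
python3 - <<'E'
from h import *
np.set_printoptions(precision=3,suppress=True)
p=[];f=[]
for i in range(6): f.append(arm.grab_frame('side').astype(float)); p.append(arm.get_state()['eef_pos'])
cv2.imwrite('pics/s6.png',np.mean(f,0).astype(np.uint8)[:,:,::-1]);T6=np.mean(p,0);print(T6)
def redrows(fn):
    h=cv2.imread('pics/'+fn).astype(float);R=h[:,:,2]-np.maximum(h[:,:,1],h[:,:,0])
    roi=R[180:260,319:326].mean(1);pk=np.percentile(roi,98)
    a=np.nonzero(roi>30)[0];t=a[0];u=t-1+(30-roi[t-1])/(roi[t]-roi[t-1]);b=a[-1];l=b+(roi[b]-30)/(roi[b]-roi[b+1])
    return 180+u,180+l
for fn,T in(('s3.png',[.5186,-.01695,.1486]),('s4.png',[.5188,-.0125,.0897]),('s5.png',[.519,-.0126,.0539]),('s6.png',T6)):
    t,l=redrows(fn); y0=proj('side',np.array(T)-[.003,0,0]+[0,0,.020])[1]; yb=proj('side',np.array(T)+[.009,0,-.010])[1]
    print(fn,'knob rows',t,l,'pred top centre',y0,'diff',t-y0,'bottom diff',l-yb)
g=cv2.cvtColor(cv2.imread('pics/s4.png'),cv2.COLOR_BGR2GRAY)
for fn in('s5.png','s6.png'):
    g1=cv2.cvtColor(cv2.imread('pics/'+fn),cv2.COLOR_BGR2GRAY)
    for nm,(x0,y0,x1,y1) in(('rodL',(300,203,318,235)),('rodR',(332,200,355,215)),('knob',(316,215,332,238))):
        r=cv2.matchTemplate(g1[150:300],g[y0:y1,x0:x1],cv2.TM_CCOEFF_NORMED);_,v,_,l=cv2.minMaxLoc(r);print(fn,nm,round(v,2),l[0]-x0,l[1]+150-y0)
E
```

```text
[ 0.517 -0.012  0.06 ]
s3.png knob rows 193.4503546099291 212.63677130044843 pred top centre 197.79060585162946 diff -4.340251241700372 bottom diff -1.620165686481954
s4.png knob rows 216.44755244755245 234.82558139534882 pred top centre 220.97730344721418 diff -4.529750999661729 bottom diff -1.50384242263209
s5.png knob rows 229.77011494252872 247.37552742616032 pred top centre 234.19771994308118 diff -4.427605000552461 bottom diff -1.5595878015899132
s6.png knob rows 227.1875 244.87591240875912 pred top centre 231.41058869125894 diff -4.223088691258937 bottom diff -1.3643761961387213
s5.png rodL 0.84 -59 -17
s5.png rodR 0.91 -1 14
s5.png knob 0.93 0 13
s6.png rodL 0.85 -45 -18
s6.png rodR 0.9 -1 12
s6.png knob 0.95 0 10
```

```bash
python3 - <<'E'
from h import *
np.set_printoptions(precision=2,suppress=True)
D=np.array([.9962,.087]);N=np.array([-.087,.9962]);o,d=ray('side',290.9,244.1);bc=(o+d*(.03-o[2])/d[2])[:2]
H=bc+D*.134+N*.060
def pt(u,yy,z): return [*(H+D*u+N*yy),z]
print('H',H,'base corner',proj('side',pt(-.134,-.06,.03)))
for th in(0,.02,.04,.07):
    q=lambda r,y:proj('side',pt(-r*np.cos(th)+.004*np.sin(th),y,.035+r*np.sin(th)+.004*np.cos(th)))
    print(th,'corner-y',q(.131,-.056),'corner+y',q(.131,.056),'ring',q(.105,0))
# observed lid front edge: brightness profile along columns left of the ring and at the right
g=cv2.cvtColor(cv2.imread('pics/s1.png'),cv2.COLOR_BGR2GRAY)
for x in(300,335,345): print(x,list(zip(range(230,250),g[230:250,x])))
s=cv2.imread('pics/s1.png');cv2.imwrite('pics/c9.png',cv2.resize(s[225:275,285:355],(798,570),interpolation=cv2.INTER_CUBIC))
E
```

```text
H [ 0.62 -0.  ] base corner [290.9 244.1]
0 corner-y [292.95 241.75] corner+y [345.24 232.36] ring [322.61 245.85]
0.02 corner-y [292.92 240.9 ] corner+y [345.32 231.51] ring [322.63 245.17]
0.04 corner-y [292.9  240.07] corner+y [345.4  230.67] ring [322.67 244.51]
0.07 corner-y [292.87 238.84] corner+y [345.54 229.44] ring [322.72 243.54]
300 [(230, np.uint8(165)), (231, np.uint8(168)), (232, np.uint8(170)), (233, np.uint8(167)), (234, np.uint8(171)), (235, np.uint8(172)), (236, np.uint8(171)), (237, np.uint8(173)), (238, np.uint8(173)), (239, np.uint8(172)), (240, np.uint8(181)), (241, np.uint8(189)), (242, np.uint8(166)), (243, np.uint8(93)), (244, np.uint8(64)), (245, np.uint8(65)), (246, np.uint8(138)), (247, np.uint8(189)), (248, np.uint8(185)), (249, np.uint8(183))]
335 [(230, np.uint8(200)), (231, np.uint8(199)), (232, np.uint8(197)), (233, np.uint8(196)), (234, np.uint8(190)), (235, np.uint8(187)), (236, np.uint8(190)), (237, np.uint8(190)), (238, np.uint8(189)), (239, np.uint8(191)), (240, np.uint8(192)), (241, np.uint8(194)), (242, np.uint8(194)), (243, np.uint8(195)), (244, np.uint8(195)), (245, np.uint8(194)), (246, np.uint8(191)), (247, np.uint8(191)), (248, np.uint8(188)), (249, np.uint8(190))]
345 [(230, np.uint8(220)), (231, np.uint8(223)), (232, np.uint8(216)), (233, np.uint8(199)), (234, np.uint8(193)), (235, np.uint8(188)), (236, np.uint8(189)), (237, np.uint8(192)), (238, np.uint8(190)), (239, np.uint8(189)), (240, np.uint8(189)), (241, np.uint8(188)), (242, np.uint8(184)), (243, np.uint8(187)), (244, np.uint8(187)), (245, np.uint8(189)), (246, np.uint8(173)), (247, np.uint8(168)), (248, np.uint8(192)), (249, np.uint8(190))]
```

View pics/c9.png

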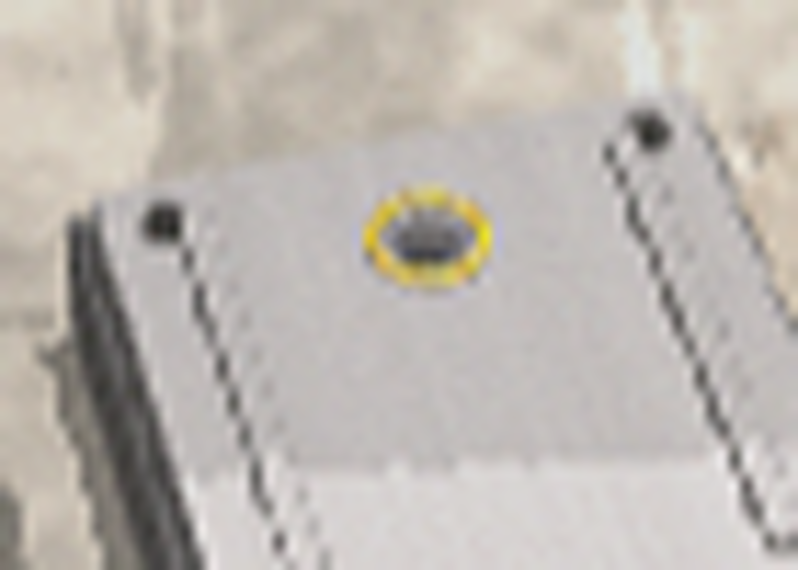

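The last look (lid corner at (95,195), base corner at (72,215)) puts the lid at its stop to within about 0.02 rad. The knob rows show no slip in the grip. I press down again to the pose that gave about 20 N with little side load.

```bash

python3 -m crank '[{"dx":0,"dy":0,"dz":-0.002,"twist":0,"grip":-1},{"dx":0,"dy":0,"dz":-0.004,"twist":0,"grip":-1},{"dx":0,"dy":0,"dz":-0.006,"twist":0,"grip":-1},{"dx":0,"dy":0,"dz":-0.0075,"twist":0,"grip":-1},{"dx":0,"dy":0,"dz":-0.009,"twist":0,"grip":-1}]'
python3 -m crank '[{"dx":0,"dy":0,"dz":0,"twist":0,"grip":-1},{"dx":0,"dy":0,"dz":0,"twist":0,"grip":-1},{"dx":0,"dy":0,"dz":0,"twist":0,"grip":-1},{"dx":0,"dy":0,"dz":0,"twist":0,"grip":-1},{"dx":0,"dy":0,"dz":0,"twist":0,"grip":-1}]'
```

```text
t: 16.12
eef_pos: [0.5179, -0.0123, 0.0538]
ee_rot: [3.141, -0.002, 0.089]
force: [-10.0, 3.4, 49.4]
width: 0.0227
gripper_force: 60.0
t: 16.53
eef_pos: [0.5178, -0.0123, 0.054]
ee_rot: [3.141, -0.003, 0.089]
force: [-4.7, 1.7, 31.8]
width: 0.0224
gripper_force: 60.0
```

```bash

python3 -m crank '[{"dx":0,"dy":0,"dz":0.0007,"twist":0,"grip":-1},{"dx":0,"dy":0,"dz":0.0007,"twist":0,"grip":-1},{"dx":0,"dy":0,"dz":0.0007,"twist":0,"grip":-1},{"dx":0,"dy":0,"dz":0.0007,"twist":0,"grip":-1},{"dx":0,"dy":0,"dz":0.0007,"twist":0,"grip":-1}]'
python3 -c "
from station import arm
print(arm.job_done())"
```

```text
t: 16.95
eef_pos: [0.5178, -0.0123, 0.0541]
ee_rot: [3.141, -0.003, 0.088]
force: [-3.4, 1.3, 25.1]
width: 0.0226
gripper_force: 60.0
the job is handed in; nothing more can be done
None
```

The job is handed in at about 17 s: the pin is through the lid into the base, still gripped and pressing with about 25 N against a rigid stop, and the last pictures put the lid shut to within about 0.02 rad. I never saw the plungers lift the lid: it already looked shut after the finger push, not resting at the expected 0.07 rad.

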